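# Clamp the plaque with the slotted screw

### The arm

A 7-joint arm with a two-finger parallel gripper is mounted at the origin on the work surface. World frame = base frame: x ahead of the robot, y to its left, z up, the work surface at z = 0. Lengths are in m, angles in rad, forces in N, time in s.
With the tool pointing down it reaches from about 0.4 to 0.85 m from the base axis. Payload 10.4 kg.
Tool frame: the origin (TCP) lies midway between the tips of the shut fingers; the grasp point (between the pads) lies 19 mm behind it; z points along the fingers, y is the line along which they close (so a half turn about z gives the same grasp; the last joint's range is limited). The gripper opens to 87 mm and grips with 3 to 60 N. Pads are 19 mm wide; open, the fingers measure 117 mm over their backs; the gripper's body (75 mm by 190 mm) begins 51 mm behind the grasp point.
Start: joints at [-1.192, 0.332, -0.065, 1.46, 0.022, 1.35, -0.088], TCP at [0.244, 0.575, 0.223] pointing down, gripper open.
Joint ranges: [-2.6, 2.6], [-0.5, 2.12], [-1.47, 1.34], [0.16, 2.42], [-1.27, 4.41], [0.06, 2.06], [-2.6, 2.6]. Speed limits (rad/s): [2.22, 2.22, 2.79, 2.79, 3.14, 3.14, 3.14].

### API

Orientations are given as a unit quaternion [x, y, z, w].
In Python, from bench import sensors, eyes, order gives the robot as it stands.
- The arm moves only by the tool arm_command, never from a script. Its argument "steps" is a list of rows, each an object with "rot": the turn, a rotation vector about the world's x, y, z in degrees, a list of three; "slide": the shift along the world's x, y, z in m, a list of three; "grip": the opening, from 0 (shut) to 1 (fully open). A call has exactly 8 rows; each row shifts and turns the commanded pose from where the row before left it; what a row does not reach is not made up. A row lasts 1/8 s, in which the tool goes at most 62.5 mm and 10.7 degrees, less where a joint would pass 70% of its speed; a pose out of reach is approached as far as the arm can. A call with a gripper value outside its range is refused whole. The fingers move at their own pace and stop on an object; "newtons" is the grip in N (left out, the last holds). Time passes only in rows, so rows that do not move let the fingers close, or fill a call up. It gives the time, the measured TCP pose, the force, the opening and the grip force at its end, in the units of the state.
- sensors.read_state(): the state, without advancing time (a new reading comes with each control period).
- eyes.camera(name): name is "scene" or "top" or "wrist"; returns a dict with "pixels" (420x560x3 uint8, red, green, blue), "intrinsics" (3x3 intrinsics, pixels), "pose" (4x4, takes a point from camera to world coordinates). Camera axes: x right, y down, z forward; pixel columns grow to the right and rows downward; lengths in m; the calibration is good to about 2 mm. A picture is of the moment at which its call begins. There is no depth.
- order.close_job(): hands the job in; it is judged then, once.
Trained networks look in a picture, given as the dict that the camera call returned (one of the last four; its "shot" number tells which), for a name from the list of things; names that differ only in an ending like _2 or _b are one class to them, and where a whole thing is asked for, a point or a joint stands for the part that bears it (a point fixed in the world has none). Each returns a list of dicts, best first, with "conf" (0 to 1); they miss things now and then, are a little off and sometimes report something else, mostly with a low value. They report only what shows in the picture. A call takes as long as a camera call. They do not tell look-alikes from the thing itself.
- eyes.look_for(name, picture): "bbox" ([left, top, right, bottom] in pixels, round what is visible of it).
The state is a dict: "time": time; "joint_positions": joint angles; "joint_vel": joint speeds; "joint_torque": joint torques, N m; "ee_pos": TCP position; "eef_rot": TCP orientation; "ft_force": force on the tool from outside, world axes, zero at the start; "torque": the same for the moment, N m; "width": finger opening in m; "grip_force": force on a finger pad.
Only numpy, scipy, OpenCV 4.12 (cv2) and the standard library are available. Lean on these libraries where they do the work, as an engineer would, in place of code of your own. Each camera call takes 0.05 s, during which the arm holds its last target. There are 200 camera calls.

### The job

Take the flat-bladed screwdriver (square handle) out of the rack, feel its blade gently down to the bottom of the slot of the brass clamp screw on the painting jig and, keeping it seated there, turn the screw clockwise until it is fully home with its tab over the wooden plaque. Do not force the screw, and turn it only with the seated blade. Then put the screwdriver back upright, fully down, in the rack hole it came from, let go of it, and leave everything else where it is.

Things in the scene. Friction and masses are not known exactly. Their poses are not given: they have to be found in the camera images.
- driver: Flat screwdriver, 140 g, upright in a rack hole at any yaw. Origin: middle of the blade's tip edge; z up the tool. Blade 14 mm wide (y), 2.6 mm thick (x), 14 mm long; shaft 8 mm diameter to z = 62 mm; collar 32 mm diameter, z = 62 to 70 mm, rests on the rack; dark wooden handle 26 x 26 mm, flats facing x and y, z = 70 to 145 mm
- handle (a point): Point on the driver's axis near the middle of its handle, 107 mm above the blade's tip; a good height to grip; axes as the driver's
- rack: Fixed wooden block 60 (x) x 200 (y) x 70 mm high, origin at the centre of its underside. Two round through holes of 21 mm diameter at y = -60 and +60 mm, one with the driver, the other with the awl. A tool fully down has its tip 8 mm above the table
- jig: Fixed plywood painting jig 180 (x) x 110 (y) x 24 mm high, origin at the centre of its underside. On top, a nest of 4 mm strips with the plaque centred at x = +20 mm; the clamp screw's axis is vertical, at y = 0 and about x = -60 mm (see screw_place)
- screw_place (a point): Point on the jig, axes as the jig's: nominal centre of the slot's floor, 36 mm above the table. The screw sits on a tight carrier fixed anywhere up to 6 mm either way along the jig's x from here, not measured: find the slot by feel. Brass head 28 mm diameter, top face 6 mm above the slot's floor; slot 4.2 mm wide, open-ended, through the screw's axis
- clamp_screw (a joint): Angle of the clamp screw, rad. 0: slot and tab along the jig's +y, beside the plaque; grows clockwise seen from above, to a hard stop at 1.57, the tab along the jig's +x over the plaque (home). Tab 12 mm wide, reaches 51 mm from the axis, top 36 mm above the table. Stiff: takes about 0.05 N m to turn, stays where it is left
- awl: Bystander: awl with a pear-shaped pale handle, in the other rack hole, 130 mm long, origin at its tip
- plaque: Bystander: wooden plaque 100 x 70 x 6 mm lying in the jig's nest, top 30 mm above the table, origin at the centre of its underside
- jar: Bystander: glass jar, 72 mm diameter, 85 mm high, origin under its centre
- paint: Bystander: paint pot, 52 mm diameter, 60 mm high, origin under its centre
- blank: Bystander: small flat wooden cut-out, about 55 x 30 x 6 mm, origin under its centre
- sander: Bystander: cork sanding block 55 x 35 x 28 mm, origin under its centre
- dish: Bystander: white dish, 80 mm diameter, 22 mm high, origin under its centre
There are look-alikes about, which are no part of the job. What is shaped like the driver but blue is not meant.

How it is judged:
On the way, in this order (a step that is already met when the one before it is completed fails the run):
1. the driver's blade is down in the screw's slot, before the screw has been turned home (z of driver in the frame of clamp_screw below 0.0135 m and horizontal distance between driver and clamp_screw below 0.005 m and angle between driver's own z axis and vertical below 0.15 rad and value of joint clamp_screw below 1.2 rad), for 0.2 s.
2. the screw is turned home with the blade still seated in the slot (z of driver in the frame of clamp_screw below 0.0135 m and horizontal distance between driver and clamp_screw below 0.005 m and angle between driver's own z axis and vertical below 0.15 rad and value of joint clamp_screw above 1.47 rad), for 0.2 s.
At the end, for the whole second after the job is handed in: The screw is home (above 1.45 rad, its stop being 1.57), and the driver stands upright (within 0.1 rad), at rest, fully down in the rack hole it came from (within 10 mm of where it stood) (value of joint clamp_screw above 1.45 rad and distance of driver from where it was at the start of the episode below 0.01 m and angle between driver's own z axis and vertical below 0.1 rad and linear speed of driver below 0.02 m/s); the robot touches nothing.
It fails at once if the screw turns while the driver's blade is not seated in its slot (tip more than 1.5 mm above the slot's floor, 5 mm off the axis or tilted over 0.15 rad) ((velocity of joint clamp_screw above 0.25 rad/s or velocity of joint clamp_screw below -0.25 rad/s) and not (z of driver in the frame of clamp_screw below 0.0135 m and horizontal distance between driver and clamp_screw below 0.005 m and angle between driver's own z axis and vertical below 0.15 rad)).
It fails at once if the driver is forced against the screw with more than 25 N (contact force between driver and clamp_screw above 25 N).
It fails at once if a bystander is moved by more than 20 mm (distance of any of awl, plaque, jar, paint, blank, sander, dish from where it was at the start of the episode above 0.02 m).
It also fails if it takes over 69 s, if anything falls off the work surface, if the arm or the gripper's body presses on something with over 40 N, if the wrist force passes 120 N, or if a joint passes its speed limit or range.

## Working session

There is one attempt and no reset: what is moved stays moved. The work goes in short steps, Python scripts to look and compute and a tool call to move; the robot and the scene stay as the last step left them, time stands still between calls to the robot, and variables do not carry over. Pictures are saved under pics/ and viewed, at most 12 in all, crops included, and the job is handed in when it is done.

Besides the shell and the picture viewer there is one more tool, called after "Call:" as name(argument=value, ...) on one line, values as JSON. arm_command: Moves the arm, as the interface text tells. Its arguments: {"type":"object","properties":{"steps":{"type":"array","items":{"type":"object","properties":{"rot":{"type":"array","items":{"type":"number"}},"slide":{"type":"array","items":{"type":"number"}},"grip":{"type":"number"}}}},"newtons":{"type":"number"}},"required":["steps"]}

```bash
mkdir -p pics; python3 - <<'E'
from bench import sensors, eyes
import cv2, numpy as np, json
s=sensors.read_state(); print({k:np.round(v,3).tolist() for k,v in s.items()})
ims=[]
for c in ("top","scene"):
    p=eyes.camera(c); np.savez(f"{c}.npz",pix=p["pixels"],K=p["intrinsics"],T=p["pose"])
    print(c,np.round(p["intrinsics"],1).tolist(),np.round(p["pose"],3).tolist())
    for n in ("driver","rack","jig","clamp_screw","awl","plaque"):
        print(n,[(np.round(d["bbox"]).tolist(),round(d["conf"],2)) for d in eyes.look_for(n,p)][:3])
    cv2.imwrite(f"pics/{c}.png",cv2.cvtColor(p["pixels"],cv2.COLOR_RGB2BGR))
E
```

```text
{'time': 0.0, 'joint_positions': [-1.192, 0.333, -0.065, 1.461, 0.022, 1.35, -0.088], 'joint_vel': [0.001, 0.001, -0.002, -0.001, -0.0, -0.001, 0.001], 'joint_torque': [-0.0, -62.324, 0.024, -38.991, -0.061, 0.04, 0.0], 'ee_pos': [0.244, 0.575, 0.222], 'eef_rot': [0.2, 0.98, -0.001, -0.0], 'ft_force': [0.159, 0.42, 0.371], 'torque': [0.011, 0.043, -0.003], 'grip_force': 0.0, 'width': 0.087}
top [[458.9, 0.0, 281.1], [0.0, 458.9, 206.6], [0.0, 0.0, 1.0]] [[-0.004, -0.995, 0.104, 0.407], [-1.0, 0.006, 0.014, -0.008], [-0.015, -0.104, -0.994, 1.687], [0.0, 0.0, 0.0, 1.0]]
driver [([225.0, 235.0, 238.0, 245.0], 0.56), ([228.0, 262.0, 234.0, 269.0], 0.51), ([239.0, 201.0, 248.0, 212.0], 0.48)]
rack []
jig [([318.0, 205.0, 368.0, 265.0], 0.93)]
clamp_screw [([334.0, 244.0, 355.0, 253.0], 0.51)]
awl []
plaque [([323.0, 215.0, 356.0, 245.0], 0.77), ([284.0, 155.0, 303.0, 176.0], 0.53)]
scene [[414.0, 0.0, 282.7], [0.0, 414.0, 202.3], [0.0, 0.0, 1.0]] [[-0.63, 0.471, -0.618, 1.271], [0.776, 0.36, -0.517, 0.568], [-0.021, -0.806, -0.592, 0.777], [0.0, 0.0, 0.0, 1.0]]
driver [([327.0, 216.0, 340.0, 258.0], 0.84), ([365.0, 196.0, 377.0, 229.0], 0.63), ([378.0, 180.0, 390.0, 223.0], 0.59)]
rack [([349.0, 214.0, 424.0, 279.0], 0.91)]
jig [([229.0, 174.0, 279.0, 214.0], 0.96)]
clamp_screw []
awl [([394.0, 223.0, 413.0, 249.0], 0.6), ([363.0, 194.0, 376.0, 229.0], 0.56), ([226.0, 173.0, 278.0, 214.0], 0.43)]
plaque [([235.0, 183.0, 265.0, 201.0], 0.9)]
```

```bash
python3 - <<'E'
import cv2
a=cv2.imread("pics/top.png")[140:290,200:400];b=cv2.imread("pics/scene.png")[150:300,210:440]
cv2.imwrite("pics/topc.png",cv2.resize(a,None,fx=4,fy=4,interpolation=cv2.INTER_CUBIC));cv2.imwrite("pics/scenec.png",cv2.resize(b,None,fx=3.45,fy=3.45,interpolation=cv2.INTER_CUBIC))
E
```

```text
(no output)
```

View pics/topc.png

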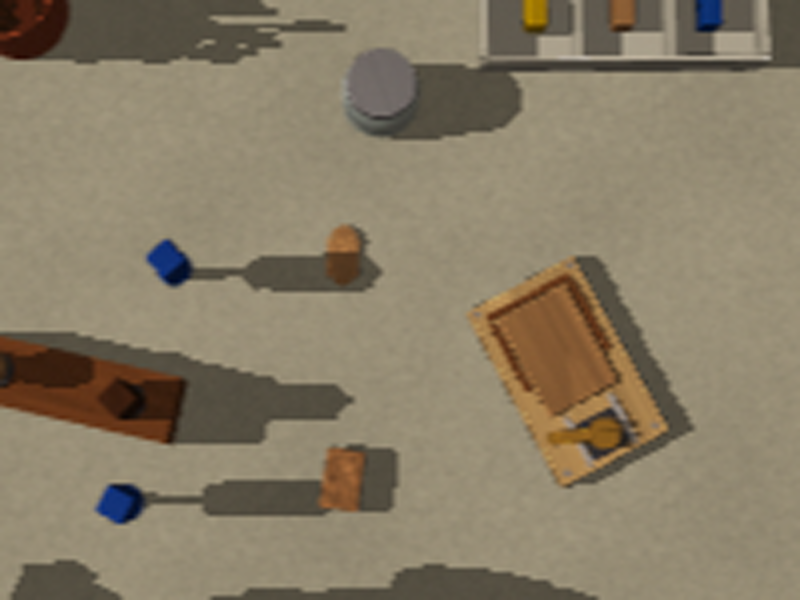

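View pics/scenec.png

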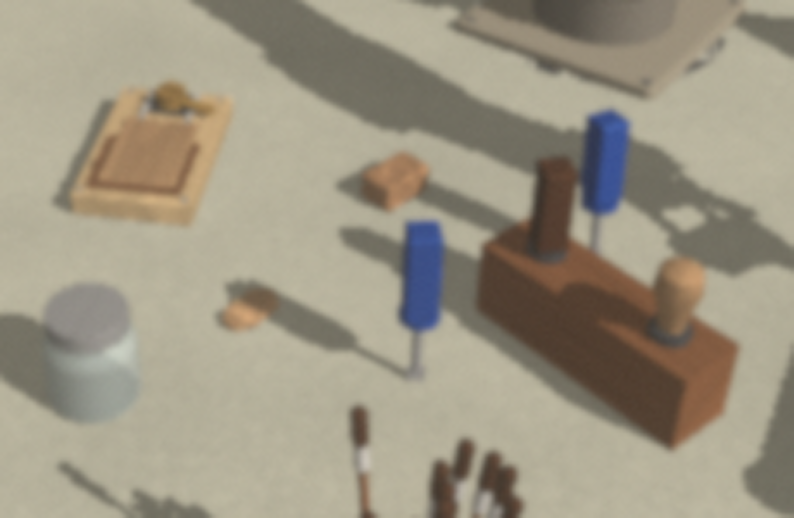

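Top: dark square handle at px (230,240), with the two blue look-alikes at (242,206) and (230,266). Jig corners are at about px (317,219), (343,205), (367,247) and (341,262), with the tab pointing left. The scene view confirms the dark driver is at the near end of the rack, handle top at px (371,197).

```bash
cat > h.py <<'E'
import numpy as np, cv2
from bench import sensors, eyes
def ld(c):
    d=np.load(f"{c}.npz"); return d["pix"],d["K"],d["T"]
def snap(c,name=None):
    p=eyes.camera(c); name=name or c
    np.savez(f"{name}.npz",pix=p["pixels"],K=p["intrinsics"],T=p["pose"])
    cv2.imwrite(f"pics/{name}.png",cv2.cvtColor(p["pixels"],cv2.COLOR_RGB2BGR)); return p
def ray(c,uv):
    _,K,T=ld(c); d=T[:3,:3]@np.linalg.solve(K,[*uv,1.]); return T[:3,3],d/np.linalg.norm(d)
def onz(c,uv,z):
    o,d=ray(c,uv); return o+d*(z-o[2])/d[2]
def tri(a,ua,b,ub):
    A=np.zeros((3,3));r=np.zeros(3)
    for c,u in((a,ua),(b,ub)):
        o,d=ray(c,u);P=np.eye(3)-np.outer(d,d);A+=P;r+=P@o
    return np.linalg.solve(A,r)
def proj(c,X):
    _,K,T=ld(c); x=K@(T[:3,:3].T@(np.asarray(X,float)-T[:3,3])); return x[:2]/x[2]
E
python3 - <<'E'
from h import *
c=lambda x,y:(200+x/4-.4,140+y/4-.4)
for q in [(470,315),(573,258),(667,428),(563,487)]: print('jig',onz("top",c(*q),.024).round(4))
print('screw',onz("top",c(607,433),.042).round(4),'tab end',onz("top",c(553,437),.036).round(4))
print('drv',onz("top",c(122,400),.153).round(4), 'tri',tri("top",c(122,400),"scene",(210+556/3.45,150+165/3.45)).round(4))
print('blue',onz("top",c(168,262),.145).round(4),onz("top",c(120,503),.145).round(4))
p=snap("wrist","w0"); s=sensors.read_state()
from scipy.spatial.transform import Rotation as R
Tt=np.eye(4);Tt[:3,:3]=R.from_quat(s["eef_rot"]).as_matrix();Tt[:3,3]=s["ee_pos"]
print((np.linalg.inv(Tt)@p["pose"]).round(3).tolist(), Tt.round(3).tolist(), p["intrinsics"].round(1).tolist())
E
```

```text
jig [ 0.5373 -0.1147  0.024 ]
jig [ 0.5887 -0.2089  0.024 ]
jig [ 0.4342 -0.2905  0.024 ]
jig [ 0.3819 -0.1961  0.024 ]
screw [ 0.4298 -0.2341  0.042 ] tab end [ 0.4265 -0.1866  0.036 ]
drv [0.4576 0.185  0.153 ] tri [0.4577 0.186  0.146 ]
blue [0.5742 0.1478 0.145 ] [0.372 0.187 0.145]
[[-0.0, -0.969, -0.245, 0.067], [1.0, -0.0, 0.001, -0.0], [-0.001, -0.245, 0.969, -0.161], [0.0, 0.0, 0.0, 1.0]] [[-0.92, 0.391, 0.0, 0.244], [0.391, 0.92, 0.0, 0.575], [0.0, 0.0, -1.0, 0.223], [0.0, 0.0, 0.0, 1.0]] [[293.3, 0.0, 274.7], [0.0, 293.3, 210.5], [0.0, 0.0, 1.0]]
```

Call:
arm_command(steps=[{"slide": [0.027,-0.049,0.005],"grip": 1},{"slide": [0.027,-0.049,0.005]},{"slide": [0.027,-0.049,0.005]},{"slide": [0.027,-0.049,0.005]},{"slide": [0.027,-0.049,0.005]},{"slide": [0.027,-0.049,0.005]},{"slide": [0.027,-0.049,0.005]},{"slide": [0.024,-0.047,0.002]}])

```text
schema error: expected keys rot, slide, grip
```

```bash
python3 - <<'E'
from h import *
p=snap("wrist","w1"); s=sensors.read_state(); print(s["ee_pos"],s["eef_rot"],s["time"])
for n in ("driver","rack"): print(n,[(np.round(d["bbox"]).tolist(),round(d["conf"],2)) for d in eyes.look_for(n,p)][:3])
print(proj("w1",[.4577,.1855,.153]),proj("w1",[.4577,.1855,.07]))
E
```

```text
[0.24438401 0.57525443 0.22258216] [1.99522810e-01 9.79893182e-01 3.28889551e-05 8.04408158e-06] 0.8
driver []
rack []
[ 26.51864033 522.33903927] [ 75.63688744 445.83306793]
```

View pics/w1.png

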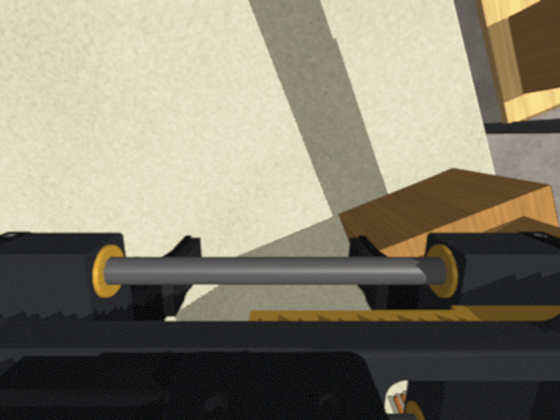

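The first move was refused because every row needs all three keys. This view, from the start pose, shows only the fingers (row ~250) and furniture on the right.

Call:
arm_command(steps=[{"rot": [0,0,0],"slide": [0.027,-0.049,0.008],"grip": 1},{"rot": [0,0,0],"slide": [0.027,-0.049,0.008],"grip": 1},{"rot": [0,0,0],"slide": [0.027,-0.049,0.008],"grip": 1},{"rot": [0,0,0],"slide": [0.027,-0.049,0.008],"grip": 1},{"rot": [0,0,0],"slide": [0.027,-0.049,0.008],"grip": 1},{"rot": [0,0,0],"slide": [0.027,-0.049,0.008],"grip": 1},{"rot": [0,0,0],"slide": [0.027,-0.049,0.008],"grip": 1},{"rot": [0,0,0],"slide": [0.024,-0.047,0.004],"grip": 1}])

```text
time: 1.9
ee_pos: [0.4583, 0.1834, 0.2833]
eef_rot: [0.2, 0.98, 0.001, 0.0]
ft_force: [0.7, 0.9, 0.6]
width: 0.0869
grip_force: 0.0
```

```bash
python3 - <<'E'
from h import *
p=snap("wrist","w2"); s=sensors.read_state(); print(s["ee_pos"],s["eef_rot"],s["time"])
for n in ("driver","rack"): print(n,[(np.round(d["bbox"]).tolist(),round(d["conf"],2)) for d in eyes.look_for(n,p)][:3])
print(proj("w2",[.4577,.1855,.153]),proj("w2",[.4577,.1855,.07]))
E
```

```text
[0.46142382 0.1762536  0.28385988] [ 2.03824946e-01  9.79006239e-01 -2.82333040e-04  1.44783141e-03] 1.95
driver [([266.0, 179.0, 297.0, 218.0], 0.92), ([141.0, 106.0, 250.0, 135.0], 0.85), ([194.0, 214.0, 275.0, 255.0], 0.82)]
rack [([245.0, 145.0, 407.0, 218.0], 0.78), ([262.0, 180.0, 296.0, 218.0], 0.29)]
[275.96561233 202.28149769] [275.55187313 188.24739027]
```

View pics/w2.png

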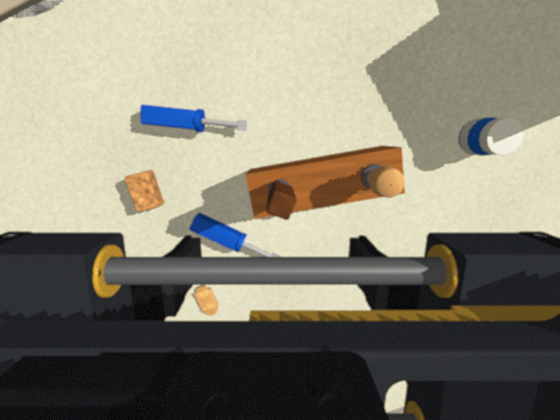

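The wrist view shows the driver handle at px (281,200) in the rack and the awl at (385,180). The blue look-alikes now seem to be lying flat, at (175,118) and (220,235), possibly toppled by themselves. I'll check that and measure the handle yaw.

```bash
python3 - <<'E'
from h import *
snap("top","t2"); snap("wrist","w3"); s=sensors.read_state(); print(s["ee_pos"],s["eef_rot"],s["time"])
a=cv2.imread("pics/t2.png")[170:290,190:310];b=cv2.imread("pics/w3.png")[140:240,230:330]
cv2.imwrite("pics/m3.png",np.hstack([cv2.resize(x,(400,400),interpolation=cv2.INTER_CUBIC) for x in (a,b)]))
E
```

```text
[0.4571303  0.18581839 0.28259139] [ 1.99458736e-01  9.79906188e-01  2.53651551e-04 -1.06367862e-04] 2.15
```

View pics/m3.png

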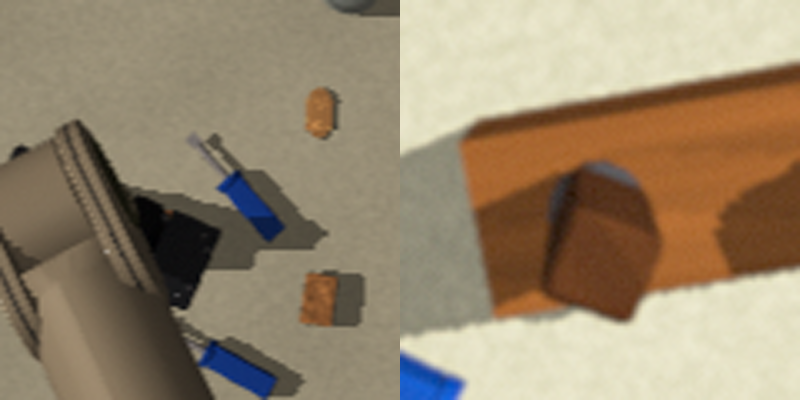

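Both blue drivers have toppled on their own and lie flat, clear of the driver. The handle's top face shows in the crop with corners at about (545,283), (628,320), (660,240), (580,210).

```bash
python3 - <<'E'
from h import *
P=np.array([onz("w3",(230+(X-400)/4-.4,140+Y/4-.4),.153)[:2] for X,Y in [(545,283),(628,320),(660,240),(580,210)]])
print(P.round(4),P.mean(0).round(4))
for i in range(4):
    d=P[(i+1)%4]-P[i];print(np.linalg.norm(d).round(4),np.degrees(np.arctan2(d[1],d[0]))%90)
r=[onz("w3",(230+(X-400)/4-.4,140+Y/4-.4),.07)[:2] for X,Y in [(462,140),(800,80),(492,315)]]
print(np.array(r).round(4)); d=r[1]-r[0]; print('rack yaw',np.degrees(np.arctan2(d[1],d[0])))
E
```

```text
[[0.4606 0.1739]
 [0.4781 0.1897]
 [0.4618 0.2052]
 [0.4467 0.1896]] [0.4618 0.1896]
0.0235 42.065136810226996
0.0225 46.3013937207071
0.0217 45.99013982905214
0.021 41.56840163129389
[[0.4253 0.1579]
 [0.45   0.2637]
 [0.482  0.1429]]
rack yaw 76.86903970189597
```

Call:
arm_command(steps=[{"rot": [0,0,-7.7],"slide": [0.0015,0.001,-0.03],"grip": 1},{"rot": [0,0,-7.7],"slide": [0.0015,0.001,-0.03],"grip": 1},{"rot": [0,0,-7.6],"slide": [0.0015,0.001,-0.03],"grip": 1},{"rot": [0,0,0],"slide": [0,0,-0.026],"grip": 1},{"rot": [0,0,0],"slide": [0,0,-0.026],"grip": 1},{"rot": [0,0,0],"slide": [0,0,-0.026],"grip": 1},{"rot": [0,0,0],"slide": [0,0,-0.018],"grip": 1},{"rot": [0,0,0],"slide": [0,0,0],"grip": 1}])

```text
time: 3.15
ee_pos: [0.4604, 0.1891, 0.0953]
eef_rot: [0.39, 0.921, -0.001, -0.001]
ft_force: [-1.1, -0.5, 0.5]
width: 0.0867
grip_force: 0.0
```

Call:
arm_command(steps=[{"rot": [0,0,0],"slide": [0,0,0],"grip": 0.2},{"rot": [0,0,0],"slide": [0,0,0],"grip": 0.2},{"rot": [0,0,0],"slide": [0,0,0],"grip": 0.2},{"rot": [0,0,0],"slide": [0,0,0],"grip": 0.2},{"rot": [0,0,0],"slide": [0,0,0],"grip": 0.2},{"rot": [0,0,0],"slide": [0,0,0],"grip": 0.2},{"rot": [0,0,0],"slide": [0,0,0],"grip": 0.2},{"rot": [0,0,0],"slide": [0,0,0],"grip": 0.2}], newtons=15)

```text
time: 4.15
ee_pos: [0.462, 0.1883, 0.0966]
eef_rot: [0.391, 0.92, 0.0, 0.0]
ft_force: [0.5, -0.0, 0.6]
width: 0.0261
grip_force: 14.9
```

Call:
arm_command(steps=[{"rot": [0,0,0],"slide": [0,0,0],"grip": 0.2},{"rot": [0,0,0],"slide": [0,0,0.01],"grip": 0.2},{"rot": [0,0,0],"slide": [0,0,0.02],"grip": 0.2},{"rot": [0,0,0],"slide": [0,0,0.02],"grip": 0.2},{"rot": [0,0,0],"slide": [0,0,0.02],"grip": 0.2},{"rot": [0,0,0],"slide": [0,0,0.02],"grip": 0.2},{"rot": [0,0,0],"slide": [0,0,0.02],"grip": 0.2},{"rot": [0,0,0],"slide": [0,0,0],"grip": 0.2}], newtons=40)

```text
time: 5.15
ee_pos: [0.4626, 0.1885, 0.2082]
eef_rot: [0.391, 0.92, 0.001, 0.001]
ft_force: [-0.0, -0.1, -0.9]
width: 0.0257
grip_force: 39.9
```

```bash
python3 - <<'E'
from h import *
snap("wrist","w4"); s=sensors.read_state(); print(s["ee_pos"],s["eef_rot"],s["time"],s["width"],s["joint_positions"].round(2))
e=s["ee_pos"]; print(proj("w4",e+[0,0,-.088]),proj("w4",e+[0,0,-.074]))
b=cv2.imread("pics/w4.png")[170:270,220:330]
cv2.imwrite("pics/m4.png",cv2.resize(b,None,fx=6,fy=6,interpolation=cv2.INTER_CUBIC))
E
```

```text
[0.46208998 0.18831797 0.20694385] [3.90906062e-01 9.20430393e-01 4.99344418e-04 3.03672440e-04] 5.2 0.025331919459134065 [-0.73  0.06  0.26  1.82 -0.02  1.26  0.3 ]
[273.5454737 213.8071246] [273.54262877 218.08954833]
```

View pics/m4.png

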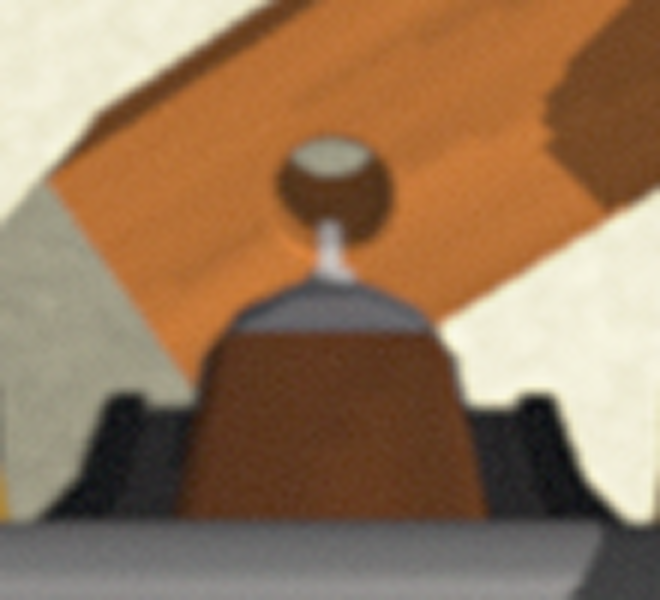

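The blade is seen edge-on below the collar, with its tip near px (275,207), so it is wide along tool x (world azimuth 134°). Next: carry it to the jig, turning −40°.

Call:
arm_command(steps=[{"rot": [0,0,-5],"slide": [-0.004,-0.04,0],"grip": 0.2},{"rot": [0,0,-5],"slide": [-0.004,-0.06,0],"grip": 0.2},{"rot": [0,0,-5],"slide": [-0.004,-0.062,0],"grip": 0.2},{"rot": [0,0,-5],"slide": [-0.004,-0.062,0],"grip": 0.2},{"rot": [0,0,-5],"slide": [-0.004,-0.062,0],"grip": 0.2},{"rot": [0,0,-5],"slide": [-0.004,-0.062,-0.005],"grip": 0.2},{"rot": [0,0,-5],"slide": [-0.004,-0.06,-0.01],"grip": 0.2},{"rot": [0,0,-5],"slide": [-0.004,-0.055,-0.01],"grip": 0.2}])

```text
time: 6.2
ee_pos: [0.429, -0.2766, 0.1807]
eef_rot: [0.683, 0.73, -0.0, -0.0]
ft_force: [1.4, 0.0, -0.4]
width: 0.0259
grip_force: 39.9
```

```bash
python3 - <<'E'
from h import *
snap("wrist","wx");snap("wrist","wx");snap("wrist","wx");snap("wrist","w5"); s=sensors.read_state(); print(s["ee_pos"],s["eef_rot"],s["time"],s["width"],s["ft_force"].round(2))
u=proj("w5",[.431,-.232,.042]); print(u)
x,y=np.clip(u.astype(int)-50,0,None)
b=cv2.imread("pics/w5.png")[y:y+100,x:x+130]; print(x,y)
cv2.imwrite("pics/m5.png",cv2.resize(b,None,fx=6,fy=6,interpolation=cv2.INTER_CUBIC))
E
```

```text
[ 0.42884192 -0.27535967  0.18043439] [ 0.68294354  0.73047025 -0.00078452 -0.00085206] 6.4 0.025835278901260847 [-0.43 -0.06 -1.52]
[280.86078711 158.44348582]
230 108
```

View pics/m5.png

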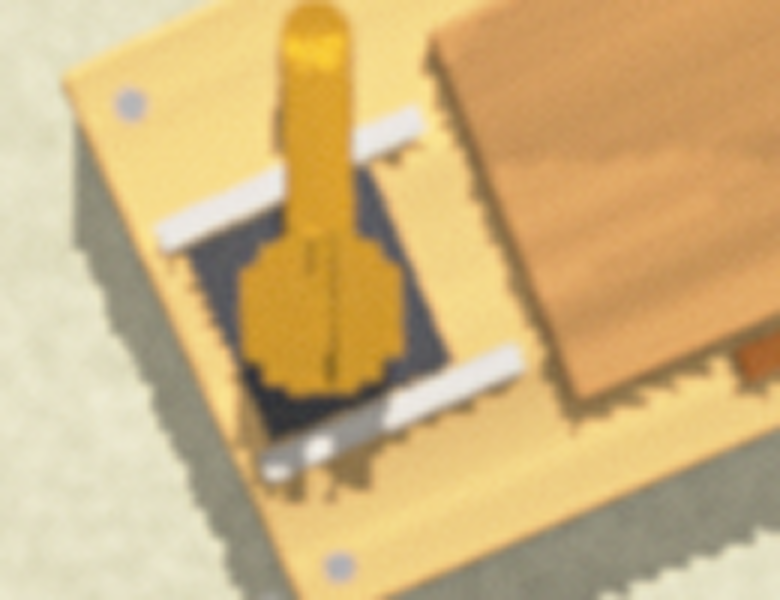

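The head is centred at crop (322,315), the slot runs nearly vertically in the crop, and the tab end is at (316,10).

```bash
python3 - <<'E'
from h import *
c=lambda X,Y:(230+X/6-.4,108+Y/6-.4)
h=onz("w5",c(322,315),.042); t=onz("w5",c(316,8),.036); t2=onz("w5",c(320,232),.036);t3=onz("w5",c(317,60),.036)
f=lambda a,b:np.degrees(np.arctan2(*(b-a)[[1,0]])) 
print(h,t,np.linalg.norm(t-h),f(h,t),f(t2,t3))
print('slot',f(onz("w5",c(330,380),.042),onz("w5",c(331,238),.042)), onz("w5",c(330,310),.042))
s1=[onz("w5",c(*q),.028) for q in [(160,240),(420,120),(268,468),(520,352)]]
print('strip dirs',f(s1[0],s1[1]),f(s1[2],s1[3]))
e=[onz("w5",c(*q),.024) for q in [(65,75),(300,595)]]; print('short edge',f(*e)+90, e)
print('plaque edge',f(onz("w5",c(435,40),.03),onz("w5",c(578,400),.03))+90)
from scipy.spatial.transform import Rotation as R
T=R.from_quat(sensors.read_state()["eef_rot"]).as_matrix(); print('toolx',f(0*T[:,0],T[:,0]),'q7',sensors.read_state()["joint_positions"].round(2))
E
```

```text
[ 0.43353698 -0.2334925   0.042     ] [ 0.42920868 -0.18416425  0.036     ] 0.049879960295162284 95.01456197275517 95.05252754766639
slot 93.70582034791359 [ 0.43482062 -0.23257789  0.042     ]
strip dirs 27.79018081623687 28.586851297333187
short edge 27.564461008158325 [array([ 0.38689821, -0.19680872,  0.024     ]), array([ 0.43363912, -0.28635106,  0.024     ])]
plaque edge 27.377075153280003
toolx 93.85173275108811 q7 [-0.24  0.11  0.78  1.85 -0.08  1.21  0.63]
```

Call:
arm_command(steps=[{"rot": [0,0,1],"slide": [0.001,0.014,0],"grip": 0.2},{"rot": [0,0,0],"slide": [0.001,0.014,0],"grip": 0.2},{"rot": [0,0,0],"slide": [0.001,0.014,0],"grip": 0.2},{"rot": [0,0,0],"slide": [0,0,-0.015],"grip": 0.2},{"rot": [0,0,0],"slide": [0,0,-0.015],"grip": 0.2},{"rot": [0,0,0],"slide": [0,0,-0.013],"grip": 0.2},{"rot": [0,0,0],"slide": [0,0,0],"grip": 0.2},{"rot": [0,0,0],"slide": [0,0,0],"grip": 0.2}])

```text
time: 7.4
ee_pos: [0.433, -0.2331, 0.1387]
eef_rot: [0.676, 0.737, -0.0, 0.0]
ft_force: [0.1, -0.5, -0.8]
width: 0.026
grip_force: 39.9
```

```bash
python3 - <<'E'
from h import *
snap("wrist","w6"); s=sensors.read_state(); print(s["ee_pos"],s["eef_rot"],s["time"],s["ft_force"].round(2))
u=proj("w6",[.432,-.2335,.045]); print(u)
x,y=np.clip(u.astype(int)-[50,60],0,None)
b=cv2.imread("pics/w6.png")[y:y+100,x:x+100]; print(x,y)
cv2.imwrite("pics/m6.png",cv2.resize(b,None,fx=6,fy=6,interpolation=cv2.INTER_CUBIC))
E
```

```text
[ 0.43310033 -0.23310512  0.13890448] [6.75884092e-01 7.37007873e-01 6.33676917e-05 2.90082877e-04] 7.45 [-0.38  0.92 -0.88]
[273.42830385 213.21960692]
223 153
```

View pics/m6.png

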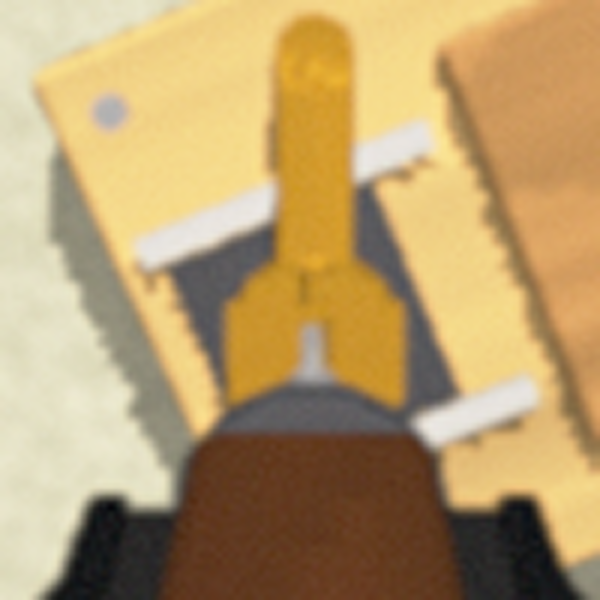

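The blade (crop column 314) is over the slot (~312, with the head centred at 316). Now I'll feel down gently.

Call:
arm_command(steps=[{"rot": [0,0,0],"slide": [0,0,-0.003],"grip": 0.2},{"rot": [0,0,0],"slide": [0,0,-0.003],"grip": 0.2},{"rot": [0,0,0],"slide": [0,0,-0.001],"grip": 0.2},{"rot": [0,0,0],"slide": [0,0,-0.001],"grip": 0.2},{"rot": [0,0,0],"slide": [0,0,-0.0005],"grip": 0.2},{"rot": [0,0,0],"slide": [0,0,-0.0005],"grip": 0.2},{"rot": [0,0,0],"slide": [0,0,0],"grip": 0.2},{"rot": [0,0,0],"slide": [0,0,0],"grip": 0.2}])

```text
time: 8.45
ee_pos: [0.433, -0.2327, 0.1296]
eef_rot: [0.676, 0.737, 0.0, 0.0]
ft_force: [0.3, -0.8, -0.7]
width: 0.0261
grip_force: 39.9
```

Call:
arm_command(steps=[{"rot": [0,0,0],"slide": [0,0,-0.0005],"grip": 0.2},{"rot": [0,0,0],"slide": [0,0,-0.0005],"grip": 0.2},{"rot": [0,0,0],"slide": [0,0,-0.0005],"grip": 0.2},{"rot": [0,0,0],"slide": [0,0,-0.0005],"grip": 0.2},{"rot": [0,0,0],"slide": [0,0,0],"grip": 0.2},{"rot": [0,0,0],"slide": [0,0,0],"grip": 0.2},{"rot": [0,0,0],"slide": [0,0,0],"grip": 0.2},{"rot": [0,0,0],"slide": [0,0,0],"grip": 0.2}])

```text
time: 9.45
ee_pos: [0.4329, -0.2328, 0.1276]
eef_rot: [0.676, 0.737, 0.0, 0.0]
ft_force: [0.2, -0.6, -2.4]
width: 0.0257
grip_force: 39.9
```

Call:
arm_command(steps=[{"rot": [0,0,0],"slide": [0,0,-0.0005],"grip": 0.2},{"rot": [0,0,0],"slide": [0,0,-0.0005],"grip": 0.2},{"rot": [0,0,0],"slide": [0,0,-0.0005],"grip": 0.2},{"rot": [0,0,0],"slide": [0,0,-0.0005],"grip": 0.2},{"rot": [0,0,0],"slide": [0,0,-0.0003],"grip": 0.2},{"rot": [0,0,0],"slide": [0,0,0],"grip": 0.2},{"rot": [0,0,0],"slide": [0,0,0],"grip": 0.2},{"rot": [0,0,0],"slide": [0,0,0],"grip": 0.2}])

```text
time: 10.45
ee_pos: [0.4329, -0.2328, 0.1253]
eef_rot: [0.676, 0.737, 0.0, 0.0]
ft_force: [0.1, 0.6, -1.4]
width: 0.0259
grip_force: 39.9
```

Call:
arm_command(steps=[{"rot": [0,0,0],"slide": [0,0,-0.0003],"grip": 0.2},{"rot": [0,0,0],"slide": [0,0,-0.0003],"grip": 0.2},{"rot": [0,0,0],"slide": [0,0,-0.0003],"grip": 0.2},{"rot": [0,0,0],"slide": [0,0,-0.0003],"grip": 0.2},{"rot": [0,0,0],"slide": [0,0,0],"grip": 0.2},{"rot": [0,0,0],"slide": [0,0,0],"grip": 0.2},{"rot": [0,0,0],"slide": [0,0,0],"grip": 0.2},{"rot": [0,0,0],"slide": [0,0,0],"grip": 0.2}])

```text
time: 11.45
ee_pos: [0.433, -0.2328, 0.1244]
eef_rot: [0.676, 0.737, 0.0, 0.0]
ft_force: [-2.3, 1.0, 6.0]
width: 0.026
grip_force: 39.9
```

Floor contact at 7 N with TCP z 0.1244, as predicted. Now turn clockwise.

Call:
arm_command(steps=[{"rot": [0,0,-3],"slide": [0,0,0],"grip": 0.2},{"rot": [0,0,-4],"slide": [0,0,0],"grip": 0.2},{"rot": [0,0,-4],"slide": [0,0,0],"grip": 0.2},{"rot": [0,0,-4],"slide": [0,0,0],"grip": 0.2},{"rot": [0,0,-4],"slide": [0,0,0],"grip": 0.2},{"rot": [0,0,-4],"slide": [0,0,0],"grip": 0.2},{"rot": [0,0,-2],"slide": [0,0,0],"grip": 0.2},{"rot": [0,0,0],"slide": [0,0,0],"grip": 0.2}])

```text
time: 12.45
ee_pos: [0.4334, -0.2329, 0.1245]
eef_rot: [0.819, 0.574, 0.0, 0.001]
ft_force: [0.4, -0.3, 3.9]
width: 0.0259
grip_force: 39.9
```

```bash
python3 - <<'E'
from h import *
for i in range(2):
    eyes.camera("wrist"); s=sensors.read_state(); print(s["ee_pos"].round(4),s["eef_rot"].round(3),s["time"],s["ft_force"].round(2),s["torque"].round(3))
E
```

```text
[ 0.4335 -0.233   0.1245] [0.819 0.574 0.    0.001] 12.5 [2.   0.21 4.82] [-0.186 -0.237  0.063]
[ 0.4334 -0.233   0.1244] [0.819 0.574 0.    0.001] 12.55 [1.49 0.22 5.73] [-0.209 -0.282  0.04 ]
```

Call:
arm_command(steps=[{"rot": [0,0,-4],"slide": [0,0,0],"grip": 0.2},{"rot": [0,0,-5],"slide": [0,0,0],"grip": 0.2},{"rot": [0,0,-5],"slide": [0,0,0],"grip": 0.2},{"rot": [0,0,-5],"slide": [0,0,0],"grip": 0.2},{"rot": [0,0,-5],"slide": [0,0,0],"grip": 0.2},{"rot": [0,0,-5],"slide": [0,0,0],"grip": 0.2},{"rot": [0,0,-4],"slide": [0,0,0],"grip": 0.2},{"rot": [0,0,0],"slide": [0,0,0],"grip": 0.2}])

```text
time: 13.55
ee_pos: [0.4336, -0.2331, 0.1244]
eef_rot: [0.948, 0.318, 0.001, 0.001]
ft_force: [2.4, -1.1, 4.8]
width: 0.0254
grip_force: 39.9
```

```bash
python3 - <<'E'
from h import *
for i in range(2):
    eyes.camera("wrist"); s=sensors.read_state(); print(s["ee_pos"].round(4),s["eef_rot"].round(3),s["time"],s["ft_force"].round(2),s["torque"].round(3))
print(np.degrees(2*np.arctan2(s["eef_rot"][1],s["eef_rot"][0])))
E
```

```text
[ 0.4336 -0.2331  0.1245] [0.948 0.318 0.001 0.001] 13.6 [ 2.39 -2.09  5.26] [-0.606 -0.717  0.022]
[ 0.4335 -0.2331  0.1244] [0.948 0.318 0.001 0.001] 13.65 [ 3.36 -1.82  5.19] [-0.608 -0.821  0.027]
37.09990056140637
```

Call:
arm_command(steps=[{"rot": [0,0,-3],"slide": [0,0,0],"grip": 0.2},{"rot": [0,0,-3],"slide": [0,0,0],"grip": 0.2},{"rot": [0,0,-3],"slide": [0,0,0],"grip": 0.2},{"rot": [0,0,-2],"slide": [0,0,0],"grip": 0.2},{"rot": [0,0,-1],"slide": [0,0,0],"grip": 0.2},{"rot": [0,0,-1],"slide": [0,0,0],"grip": 0.2},{"rot": [0,0,0],"slide": [0,0,0],"grip": 0.2},{"rot": [0,0,0],"slide": [0,0,0],"grip": 0.2}])

```text
time: 14.65
ee_pos: [0.4336, -0.2332, 0.1245]
eef_rot: [0.978, 0.208, 0.001, 0.001]
ft_force: [3.9, -1.8, 5.8]
width: 0.026
grip_force: 39.9
```

```bash
cat > st.py <<'E'
from h import *
for i in range(2):
    eyes.camera("wrist"); s=sensors.read_state(); print(s["ee_pos"].round(4),s["eef_rot"].round(3),s["time"],s["ft_force"].round(2),s["torque"].round(3))
print(np.degrees(2*np.arctan2(s["eef_rot"][1],s["eef_rot"][0])))
E
python3 st.py
```

```text
[ 0.4335 -0.2331  0.1244] [0.978 0.208 0.001 0.001] 14.7 [ 3.26 -2.3   4.92] [-0.758 -0.977  0.072]
[ 0.4335 -0.2332  0.1244] [0.978 0.208 0.001 0.001] 14.75 [ 3.45 -2.53  4.86] [-0.711 -0.929  0.027]
24.065746957499478
```

Call:
arm_command(steps=[{"rot": [0,0,-1],"slide": [0,0,0],"grip": 0.2},{"rot": [0,0,-1],"slide": [0,0,0],"grip": 0.2},{"rot": [0,0,-1],"slide": [0,0,0],"grip": 0.2},{"rot": [0,0,0],"slide": [0,0,0],"grip": 0.2},{"rot": [0,0,0],"slide": [0,0,0],"grip": 0.2},{"rot": [0,0,0],"slide": [0,0,0],"grip": 0.2},{"rot": [0,0,0],"slide": [0,0,0],"grip": 0.2},{"rot": [0,0,0],"slide": [0,0,0],"grip": 0.2}])

```text
time: 15.75
ee_pos: [0.4336, -0.2332, 0.1245]
eef_rot: [0.983, 0.183, 0.001, 0.001]
ft_force: [2.7, -2.7, 4.9]
width: 0.0254
grip_force: 39.9
```

```bash
python3 st.py; python3 - <<'E'
from h import *
snap("wrist","w7")
b=cv2.imread("pics/w7.png")[140:240,210:340]
cv2.imwrite("pics/m7.png",cv2.resize(b,None,fx=6,fy=6,interpolation=cv2.INTER_CUBIC))
E
```

```text
[ 0.4336 -0.2332  0.1245] [0.983 0.183 0.001 0.001] 15.8 [ 3.82 -1.52  4.66] [-0.763 -0.973  0.066]
[ 0.4336 -0.2332  0.1245] [0.983 0.183 0.001 0.001] 15.85 [ 4.   -2.55  5.  ] [-0.811 -0.959  0.082]
21.05872047522795
```

View pics/m7.png

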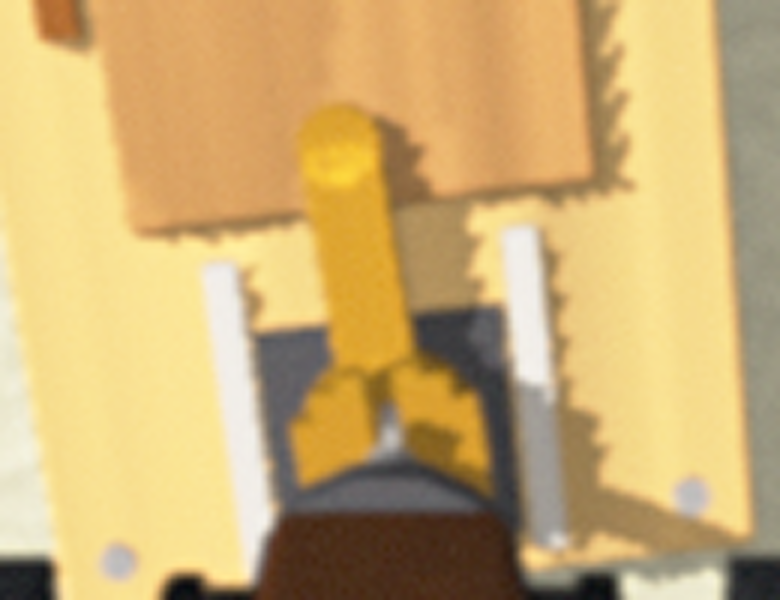

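The tab is now over the plaque. I'll compare the tab's direction with the strips and the plaque edges.

```bash
python3 - <<'E'
from h import *
c=lambda X,Y:(210+X/6-.4,140+Y/6-.4)
f=lambda a,b,z:np.degrees(np.arctan2(*(onz("w7",c(*b),z)-onz("w7",c(*a),z))[[1,0]]))
print('tab',f((412,345),(384,170),.036),f((332,350),(303,170),.036),f((372,345),(341,125),.036))
print('strips',f((252,560),(222,270),.028),f((546,540),(521,232),.028))
print('jig edges',f((750,530),(715,0),.024),f((60,590),(5,260),.024)); print('plaque',f((592,180),(575,0),.03),f((135,230),(95,0),.03))
E
```

```text
tab 30.139904686576337 29.5724282878049 28.778307231606224
strips 25.578119252376943 26.709447883516216
jig edges 27.50355864695924 27.43653991472716
plaque 28.055374729004537 28.90253200543085
```

Call:
arm_command(steps=[{"rot": [0,0,-0.5],"slide": [0,0,0],"grip": 0.2},{"rot": [0,0,-0.5],"slide": [0,0,0],"grip": 0.2},{"rot": [0,0,-0.5],"slide": [0,0,0],"grip": 0.2},{"rot": [0,0,0],"slide": [0,0,0],"grip": 0.2},{"rot": [0,0,0],"slide": [0,0,0],"grip": 0.2},{"rot": [0,0,0],"slide": [0,0,0],"grip": 0.2},{"rot": [0,0,0],"slide": [0,0,0],"grip": 0.2},{"rot": [0,0,0],"slide": [0,0,0],"grip": 0.2}])

```text
time: 16.9
ee_pos: [0.4335, -0.2332, 0.1244]
eef_rot: [0.985, 0.17, 0.001, 0.001]
ft_force: [3.5, -3.0, 5.1]
width: 0.0261
grip_force: 39.9
```

```bash
python3 st.py
```

```text
[ 0.4336 -0.2332  0.1245] [0.985 0.17  0.001 0.001] 16.95 [ 2.91 -3.54  5.89] [-0.811 -1.026  0.069]
[ 0.4335 -0.2332  0.1244] [0.985 0.17  0.001 0.001] 17.0 [ 4.  -1.7  6.2] [-0.792 -1.042  0.072]
19.56042143383139
```

Call:
arm_command(steps=[{"rot": [0,0,-0.5],"slide": [0,0,0],"grip": 0.2},{"rot": [0,0,-0.5],"slide": [0,0,0],"grip": 0.2},{"rot": [0,0,-0.5],"slide": [0,0,0],"grip": 0.2},{"rot": [0,0,0],"slide": [0,0,0],"grip": 0.2},{"rot": [0,0,0],"slide": [0,0,0],"grip": 0.2},{"rot": [0,0,0],"slide": [0,0,0],"grip": 0.2},{"rot": [0,0,0],"slide": [0,0,0],"grip": 0.2},{"rot": [0,0,0],"slide": [0,0,0],"grip": 0.2}])

```text
time: 18.0
ee_pos: [0.4335, -0.2332, 0.1244]
eef_rot: [0.988, 0.157, 0.001, 0.001]
ft_force: [3.1, -1.9, 5.7]
width: 0.0256
grip_force: 39.9
```

```bash
python3 st.py
```

```text
[ 0.4335 -0.2332  0.1245] [0.988 0.157 0.001 0.001] 18.05 [ 3.8  -2.73  5.06] [-0.797 -0.957  0.109]
[ 0.4335 -0.2332  0.1244] [0.988 0.157 0.001 0.001] 18.1 [ 3.31 -1.85  4.96] [-0.756 -0.975  0.083]
18.05529867618195
```

Call:
arm_command(steps=[{"rot": [0,0,-0.5],"slide": [0,0,0],"grip": 0.2},{"rot": [0,0,-0.5],"slide": [0,0,0],"grip": 0.2},{"rot": [0,0,-0.5],"slide": [0,0,0],"grip": 0.2},{"rot": [0,0,0],"slide": [0,0,0],"grip": 0.2},{"rot": [0,0,0],"slide": [0,0,0],"grip": 0.2},{"rot": [0,0,0],"slide": [0,0,0],"grip": 0.2},{"rot": [0,0,0],"slide": [0,0,0],"grip": 0.2},{"rot": [0,0,0],"slide": [0,0,0],"grip": 0.2}])

```text
time: 19.1
ee_pos: [0.4335, -0.2332, 0.1245]
eef_rot: [0.99, 0.144, 0.001, 0.001]
ft_force: [3.1, -2.6, 5.0]
width: 0.0257
grip_force: 39.9
```

```bash
python3 st.py
```

```text
[ 0.4335 -0.2332  0.1244] [0.99  0.144 0.001 0.001] 19.15 [ 3.67 -2.45  5.13] [-0.749 -0.903  0.136]
[ 0.4335 -0.2332  0.1245] [0.99  0.144 0.001 0.001] 19.2 [ 3.83 -1.53  4.38] [-0.765 -0.95   0.045]
16.562022188985615
```

Torque roughly doubled, so the screw is at its stop. Back off within the slot's play, then lift.

Call:
arm_command(steps=[{"rot": [0,0,3],"slide": [0,0,0],"grip": 0.2},{"rot": [0,0,3.5],"slide": [0,0,0],"grip": 0.2},{"rot": [0,0,0],"slide": [0,0,0],"grip": 0.2},{"rot": [0,0,0],"slide": [0,0,0.002],"grip": 0.2},{"rot": [0,0,0],"slide": [0,0,0.003],"grip": 0.2},{"rot": [0,0,0],"slide": [0,0,0.005],"grip": 0.2},{"rot": [0,0,0],"slide": [0,0,0.01],"grip": 0.2},{"rot": [0,0,0],"slide": [0,0,0.02],"grip": 0.2}])

```text
time: 20.2
ee_pos: [0.4319, -0.2322, 0.164]
eef_rot: [0.98, 0.199, -0.001, -0.001]
ft_force: [-0.4, 0.2, -1.9]
width: 0.026
grip_force: 39.9
```

```bash
python3 st.py; python3 - <<'E'
from h import *
snap("wrist","w8")
b=cv2.imread("pics/w8.png")[120:240,200:350]
cv2.imwrite("pics/m8.png",cv2.resize(b,None,fx=5,fy=5,interpolation=cv2.INTER_CUBIC))
E
```

```text
[ 0.4333 -0.233   0.1668] [0.98  0.199 0.001 0.   ] 20.25 [ 1.46 -1.4   1.09] [-0.168  0.004  0.007]
[ 0.4335 -0.2329  0.1657] [0.98  0.199 0.001 0.   ] 20.3 [ 1.29 -0.23 -1.08] [-0.059  0.094 -0.01 ]
22.994617973179473
```

View pics/m8.png

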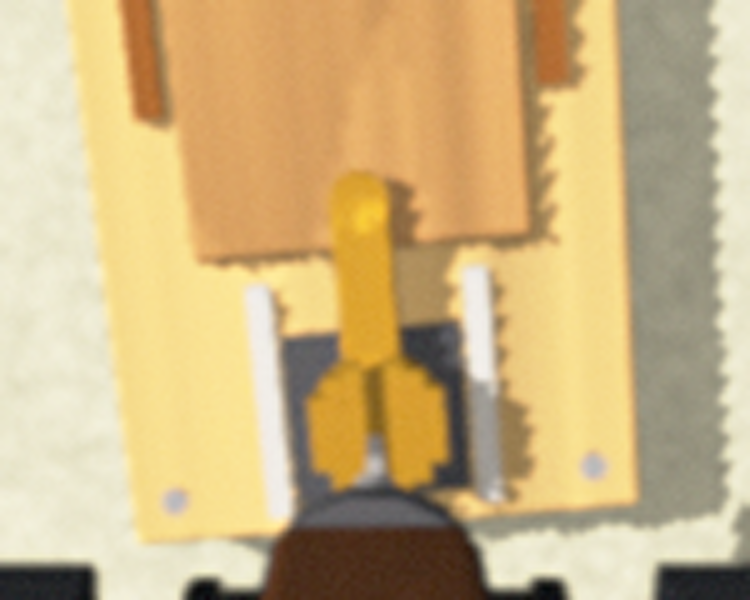

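The tab is parallel to the jig and strips, so the screw is home. Now back to the rack.

Call:
arm_command(steps=[{"rot": [0,0,5],"slide": [0,0.01,0.025],"grip": 0.2},{"rot": [0,0,10],"slide": [0.004,0.04,0.025],"grip": 0.2},{"rot": [0,0,10],"slide": [0.004,0.055,0],"grip": 0.2},{"rot": [0,0,10],"slide": [0.004,0.055,0],"grip": 0.2},{"rot": [0,0,10],"slide": [0.004,0.055,0],"grip": 0.2},{"rot": [0,0,10],"slide": [0.004,0.055,0],"grip": 0.2},{"rot": [0,0,10],"slide": [0.004,0.05,0],"grip": 0.2},{"rot": [0,0,10],"slide": [0.004,0.045,0],"grip": 0.2}])

```text
time: 21.35
ee_pos: [0.4601, 0.1342, 0.2131]
eef_rot: [0.654, 0.757, -0.001, -0.001]
ft_force: [0.1, -0.1, -0.9]
width: 0.0256
grip_force: 39.9
```

Call:
arm_command(steps=[{"rot": [0,0,10],"slide": [0,0.04,0],"grip": 0.2},{"rot": [0,0,10],"slide": [0,0.016,0],"grip": 0.2},{"rot": [0,0,10],"slide": [0,0,0],"grip": 0.2},{"rot": [0,0,6],"slide": [0,0,0],"grip": 0.2},{"rot": [0,0,0],"slide": [0,0,0],"grip": 0.2},{"rot": [0,0,0],"slide": [0,0,0],"grip": 0.2},{"rot": [0,0,0],"slide": [0,0,0],"grip": 0.2},{"rot": [0,0,0],"slide": [0,0,0],"grip": 0.2}])

```text
time: 22.35
ee_pos: [0.4609, 0.1882, 0.214]
eef_rot: [0.391, 0.92, 0.0, -0.0]
ft_force: [0.1, -0.1, -1.6]
width: 0.026
grip_force: 39.9
```

```bash
python3 st.py; python3 - <<'E'
from h import *
snap("wrist","w9"); e=sensors.read_state()["ee_pos"]
b=cv2.imread("pics/w9.png")[170:270,220:330]
cv2.imwrite("pics/m9.png",cv2.resize(b,None,fx=6,fy=6,interpolation=cv2.INTER_CUBIC))
E
```

```text
[0.4609 0.1883 0.2141] [ 0.391  0.92   0.    -0.   ] 22.4 [ 0.31  0.03 -0.73] [-0.031  0.018 -0.046]
[0.4609 0.1882 0.2141] [ 0.391  0.92   0.    -0.   ] 22.45 [-0.44 -0.07 -1.1 ] [-0.005 -0.001 -0.013]
133.95422769098593
```

Call:
arm_command(steps=[{"rot": [0,0,0],"slide": [0.001,0.0004,-0.02],"grip": 0.2},{"rot": [0,0,0],"slide": [0,0,-0.02],"grip": 0.2},{"rot": [0,0,0],"slide": [0,0,-0.01],"grip": 0.2},{"rot": [0,0,0],"slide": [0,0,-0.01],"grip": 0.2},{"rot": [0,0,0],"slide": [0,0,-0.01],"grip": 0.2},{"rot": [0,0,0],"slide": [0,0,-0.01],"grip": 0.2},{"rot": [0,0,0],"slide": [0,0,-0.01],"grip": 0.2},{"rot": [0,0,0],"slide": [0,0,0],"grip": 0.2}])

```text
time: 23.5
ee_pos: [0.4615, 0.1884, 0.1233]
eef_rot: [0.391, 0.92, -0.001, -0.0]
ft_force: [0.3, -0.4, -0.9]
width: 0.0259
grip_force: 39.9
```

Call:
arm_command(steps=[{"rot": [0,0,0],"slide": [0,0,-0.01],"grip": 0.2},{"rot": [0,0,0],"slide": [0,0,-0.008],"grip": 0.2},{"rot": [0,0,0],"slide": [0,0,-0.005],"grip": 0.2},{"rot": [0,0,0],"slide": [0,0,-0.002],"grip": 0.2},{"rot": [0,0,0],"slide": [0,0,-0.001],"grip": 0.2},{"rot": [0,0,0],"slide": [0,0,0],"grip": 0.2},{"rot": [0,0,0],"slide": [0,0,0],"grip": 0.2},{"rot": [0,0,0],"slide": [0,0,0],"grip": 0.2}])

```text
time: 24.5
ee_pos: [0.462, 0.1887, 0.0982]
eef_rot: [0.391, 0.92, 0.0, 0.0]
ft_force: [-0.8, 0.6, -0.3]
width: 0.0258
grip_force: 39.9
```

Now the last 1.5 mm, then release.

Call:
arm_command(steps=[{"rot": [0,0,0],"slide": [0,0,-0.0007],"grip": 0.2},{"rot": [0,0,0],"slide": [0,0,-0.0005],"grip": 0.2},{"rot": [0,0,0],"slide": [0,0,0],"grip": 0.2},{"rot": [0,0,0],"slide": [0,0,0],"grip": 0.35},{"rot": [0,0,0],"slide": [0,0,0],"grip": 0.5},{"rot": [0,0,0],"slide": [0,0,0],"grip": 0.8},{"rot": [0,0,0],"slide": [0,0,0],"grip": 1},{"rot": [0,0,0],"slide": [0,0,0],"grip": 1}])

```text
time: 25.5
ee_pos: [0.4619, 0.1887, 0.0969]
eef_rot: [0.391, 0.92, 0.0, 0.0]
ft_force: [0.3, 0.7, -1.2]
width: 0.0624
grip_force: 0.0
```

Call:
arm_command(steps=[{"rot": [0,0,0],"slide": [0,0,0],"grip": 1},{"rot": [0,0,0],"slide": [0,0,0.01],"grip": 1},{"rot": [0,0,0],"slide": [0,0,0.02],"grip": 1},{"rot": [0,0,0],"slide": [0,0,0.03],"grip": 1},{"rot": [0,0,0],"slide": [0,0,0.04],"grip": 1},{"rot": [0,0,0],"slide": [0,0,0.04],"grip": 1},{"rot": [0,0,0],"slide": [0,0,0.04],"grip": 1},{"rot": [0,0,0],"slide": [0,0,0],"grip": 1}])

```text
time: 26.5
ee_pos: [0.4632, 0.1891, 0.2805]
eef_rot: [0.391, 0.92, 0.003, 0.002]
ft_force: [0.5, 0.5, -0.3]
width: 0.087
grip_force: 0.0
```

```bash
python3 st.py; python3 - <<'E'
from h import *
snap("wrist","w10");snap("scene","s10");snap("top","t10")
a=cv2.imread("pics/w10.png")[100:250,200:400];b=cv2.imread("pics/s10.png")[150:300,210:410]
cv2.imwrite("pics/m10.png",np.hstack([cv2.resize(x,(400,300),interpolation=cv2.INTER_CUBIC) for x in (a,b)]))
E
```

```text
[0.4625 0.1888 0.2784] [0.391 0.92  0.001 0.001] 26.55 [ 0.47  0.44 -0.34] [-0.056  0.033 -0.019]
[0.4619 0.1886 0.2771] [0.391 0.92  0.    0.   ] 26.6 [-0.08  0.35 -1.  ] [-0.086  0.06   0.049]
133.9760310940681
```

View pics/m10.png

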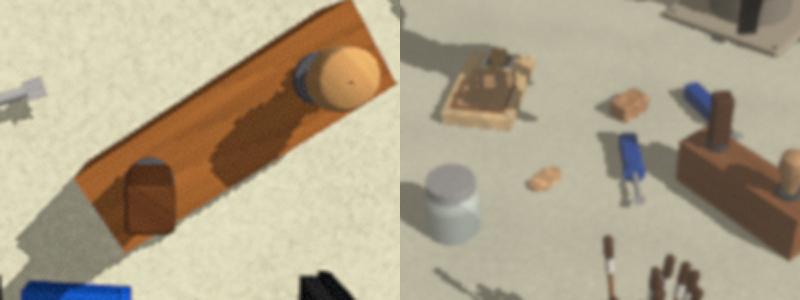

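The driver stands upright and fully down in its hole (crop (150,195)), the gripper is clear, and the bystanders are undisturbed.

```bash
python3 -c "
from bench import order; print(order.close_job())"
```

```text
the job is handed in; nothing more can be done
None
```

The clamp screw is turned home with its tab over the plaque, the driver is back upright and fully down in its rack hole and released, and the job is handed in; the judge returned no verdict, and the two blue look-alike drivers, standing at the start, were lying flat when I next looked, with no contact felt by the arm.

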